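# Clamp the wing root and hold the outer panel at its dihedral mark

## Robot

A 7-joint arm with a two-finger parallel gripper is mounted at the origin on the work surface. World frame = base frame: x ahead of the robot, y to its left, z up, the work surface at z = 0. Lengths are in mm, angles in rad, forces in N, time in s.
With the tool pointing down it reaches from about 375 to 925 mm from the base axis. Payload 3.1 kg.
Tool frame: the origin (TCP) lies on the mounting face of the last link; the fingertips stand 173 mm ahead of it and the grasp point (between the pads) lies 155 mm ahead of it; z points along the fingers, y is the line along which they close (so a half turn about z gives the same grasp; the last joint's range is limited). The gripper opens to 85 mm and grips with 20 to 120 N. Pads are 22 mm wide; open, the fingers measure 114 mm over their backs; the gripper's body (76 mm by 85 mm) begins 54 mm behind the grasp point. The pads swing forward as they close: fully open they stand 13 mm farther back than shut.
Start: joints at [-1.272, 0.383, 0.044, 1.598, -0.018, 1.161, -0.05], TCP at [251.188, 599.509, 404.669] pointing down, gripper open.
Joint ranges: [-2.61, 2.61], [-0.41, 2.15], [-1.48, 1.57], [0, 2.5], [-1.57, 4.71], [0.05, 1.97], [-2.85, 2.85]. Speed limits (rad/s): [2.79, 2.79, 3.14, 3.14, 3.14, 3.14, 3.14].

## Interface

Orientations are given as [roll, pitch, yaw] about the fixed x, y, z axes, in that order (R = Rz(yaw) Ry(pitch) Rx(roll)).
In Python, from station import status, cams, bot gives the robot as it stands.
- The arm moves only by the shell command python3 -m crank 'ROWS'. ROWS is JSON, a list that holds one entry, the list of rows, each a list of 7 numbers: the shift along the tool's x, y, z in units of 0.4 m (1.0 is 0.4 m), then the turn, a rotation vector about the tool's x, y, z in units of 90 degrees (1.0 is 90 degrees), then the opening, from -1 (shut) to 1 (fully open). In form: [[[tx, ty, tz, wx, wy, wz, hand], ...]]. A call has 1 to 5 rows; each row is the pose to reach, as a shift and turn from the pose commanded when the call began, along the tool's axes at that moment; what a row does not reach only later rows make up. A row lasts 1/12 s, in which the tool goes at most 41.7 mm and 7.16 degrees, less where a joint would pass 70% of its speed; a pose out of reach is approached as far as the arm can. A call with a number of a shift or a turn outside -1 to 1 is refused whole. A call with a gripper value outside its range is refused whole. The fingers move at their own pace and stop on an object; the grip force is fixed at half the most. Time passes only in rows, so rows that repeat a pose let the fingers close. It gives the time, the measured TCP pose, the force, the opening and the grip force at its end, in the units of the state.
- status.get_obs(): the state, without advancing time (a new reading comes with each control period).
- cams.capture(name): name is "side" or "top"; returns (picture, depth): 384x512x3 uint8, red, green, blue; 384x512 float32, mm along the optical axis (not along the pixel's ray), 0 where there is no reading.
- cams.camera_params(name): a dict with "K" (3x3 intrinsics, pixels), "rvec" (rotation vector, rad) and "tvec" (3), from world to camera coordinates, as OpenCV has them. Camera axes: x right, y down, z forward; pixel columns grow to the right and rows downward; lengths in mm; the calibration is good to about 2 mm. A picture is of the moment at which its call begins. camera_params takes no time and is no camera call.
- bot.close_job(): hands the job in; it is judged then, once.
The state is a dict: "clock": time; "joint_pos": joint angles; "qvel": joint speeds; "effort": joint torques, N m; "ee_pos": TCP position; "ee_rot": TCP orientation; "contact_force": force on the tool from outside, world axes, zero at the start; "ft_torque": the same for the moment, N m; "gripper_width": finger opening in mm; "finger_force": force on a finger pad.
Only numpy, scipy, OpenCV 4.12 (cv2) and the standard library are available. Lean on these libraries where they do the work, as an engineer would, in place of code of your own. Each camera call takes 0.05 s, during which the arm holds its last target. There are 200 camera calls.

## Task

The centre wing panel is already lying in the dihedral jig: swing the clamp arm with the orange ball fully down over it. Then lift the hinged leaf, which has a blue ball to grip it by, until it lies along the red pointer on the quadrant, and finish while still holding it steady there with the gripper. Do not lift the leaf before the clamp is down, do not move the red pointer, and leave the centre panel and the things around the jig where they are.

Things in the scene. Friction and masses are not known exactly. Their poses are not given: they have to be found in the camera images.
- jig: Fixed plywood jig board 220 x 410 x 18 mm. Origin on the table under the middle of the leaf's hinge line; x runs along the hinge line (away from the robot at yaw 0, turned up to 0.35 rad), y from the hinge to the leaf's free edge, z up. Board spans y -235 to 175 mm. White quadrant arc of radius 175 mm, upright, at x = 103 mm, black ticks every 0.1 rad. Clamp post at y = -200 mm, 73 mm high.
- leaf (a joint): Angle of the leaf, rad: 0 flat on the board, grows to 1.1 as its free edge (jig +y) rises. Axis: jig x, 22 mm above the table. Brown wooden board 180 (x) x 150 (y) x 8 mm, yellow stripe on the edge beside the quadrant, a 10 mm high balsa wing panel fixed on top. 0.25 to 0.5 kg, nearly frictionless hinge: falls flat unless held.
- leaf_knob (a point): Centre of the leaf's blue ball, 26 mm in diameter, on a 10 mm stem square to the leaf. From the hinge axis: 130 mm along the leaf, 49 mm square to it (45 mm above the leaf's top face, 35 mm above its wing panel), at jig x = -55 mm. Axes of the leaf: x along the hinge line, y along the leaf to its free edge, z out of its top face.
- leaf_hinge (a point): Point on the leaf's hinge axis level with the blue ball (jig x = -55 mm, y = 0, z = 22 mm). Axes as leaf_knob.
- pointer (a joint): Angle of the red pointer, rad, on the same axis and the same zero as the leaf: the angle marked for the leaf, 0.35 to 0.8. It stays where it is by friction.
- pointer_tip (a point): Tip of the red pointer, a bar 205 mm long from the hinge axis, outside the quadrant at jig x = 111 mm, running straight out from the hinge axis; this point is 200 mm from that axis. y points along the pointer, x along the hinge line.
- clamp (a joint): Angle of the clamp arm, rad: 0 fully down (its stop; arm level, rubber foot just over the panel), growing as it opens upwards; starts at 1.0 to 1.5. Stiff hinge (about 1.5 N at the ball): it stays where it is left. Axis parallel to the jig's x.
- clamp_knob (a point): Centre of the orange ball, 26 mm in diameter, at the end of the aluminium clamp arm, 132 mm from the pivot along the arm. With the clamp down it is 60 mm above the table and 30 mm above the centre panel's top face. x along the hinge line, y along the arm.
- clamp_pivot (a point): Pivot of the clamp arm, at jig x = 0, y = -200, z = 60 mm. Axes as clamp_knob.
- panel: Centre wing panel, loose balsa framework 100 (x) x 150 (y) x 12 mm lying on the board among low dark wooden stops, beneath the clamp. Origin in the middle of its underside. Must stay there.
- can: White and blue spray can, 60 mm diameter, 150 mm high, standing on the table off the clamp end of the jig. Origin in the middle of its underside. Bystander.
- jar: Small paint jar, 52 mm diameter, 55 mm high, on the table on the quadrant side of the jig. Origin in the middle of its underside. Bystander.
- bracket: Small balsa angle bracket, base 60 x 50 mm, 55 mm high, on the table on the quadrant side of the jig. Origin in the middle of its underside. Bystander.
- brush: Paint brush 170 mm long lying on the table off the leaf end of the jig. Bystander.
Not all that is in view belongs to the job. Of the things that look like the panel, the smallest one is meant.

How it is judged (in metres and radians):
On the way, in this order (a step that is already met when the one before it is completed fails the run):
1. the clamp arm is fully down (value of joint clamp below 0.08 rad), for 0.2 s.
2. the leaf is held along the red pointer (angle between the y axis of leaf_knob and the y axis of pointer_tip, either way round below 0.06 rad and contact force between the fingers and leaf above 0.5 N), for 0.3 s.
At the end, for the whole second after the job is handed in: The clamp is within 0.08 rad of fully down, the leaf stands still within 0.06 rad (3.4 degrees) of the red pointer, held up by the gripper's fingers alone, and the centre panel lies within 12 mm of where it was (all of step 2 and value of joint clamp below 0.08 rad and velocity of joint leaf between -0.05 and 0.05 rad/s and contact force between leaf and panel below 0.2 N and contact force between leaf and can below 0.2 N and contact force between leaf and jar below 0.2 N and contact force between leaf and bracket below 0.2 N and contact force between leaf and brush below 0.2 N and distance of panel from where it was at the start of the episode below 0.012 m); the arm keeps its last pose, push and grip.
It fails at once if the leaf is lifted while the clamp is open (value of joint each of leaf, clamp above 0.15 rad).
It fails at once if the red pointer is moved (distance of pointer_tip from where it was at the start of the episode above 0.008 m).
It fails at once if the centre panel is dislodged (distance of panel from where it was at the start of the episode above 0.015 m).
It fails at once if a bystander is disturbed (distance of any of can, jar, bracket, brush from where it was at the start of the episode above 0.025 m).
It also fails if it takes over 48 s, if anything falls off the work surface, if the arm or the gripper's body presses on something with over 40 N, if the wrist force passes 120 N, or if a joint passes its speed limit or range.

## Working session

There is one attempt and no reset: what is moved stays moved. The work goes in short steps, Python scripts to look and compute and a shell command to move; the robot and the scene stay as the last step left them, time stands still between calls to the robot, and variables do not carry over. Pictures are saved under pics/ and viewed, at most 10 in all, crops included, and the job is handed in when it is done.

```bash
mkdir -p pics; ls; cat > h.py <<'E'
import numpy as np, cv2
from scipy.spatial.transform import Rotation as R
from station import status, cams, bot
def grab(n):
    p,d=cams.capture(n); P=cams.camera_params(n)
    return p,d,np.array(P["K"]),R.from_rotvec(np.ravel(P["rvec"])).as_matrix(),np.ravel(P["tvec"])
def pts(d,K,Rm,t,mask):
    v,u=np.nonzero(mask&(d>0)); z=d[v,u]
    c=np.stack([(u-K[0,2])/K[0,0]*z,(v-K[1,2])/K[1,1]*z,z],1)
    return (c-t)@Rm, u, v
def hsv(p): return cv2.cvtColor(p,cv2.COLOR_RGB2HSV)
def save(p,n): cv2.imwrite(n,cv2.cvtColor(p,cv2.COLOR_RGB2BGR))
E
python3 - <<'E'
from h import *
for n in("top","side"):
    p,d,K,Rm,t=grab(n); save(p,f"pics/{n}0.png"); print(n,-Rm.T@t)
    H=hsv(p).astype(int)
    for c,lo,hi in(("orange",8,20),("blue",100,125),("red",0,5),("yellow",24,34)):
        m=((H[...,0]>=lo)&(H[...,0]<=hi)&(H[...,1]>150)&(H[...,2]>80)).astype(np.uint8)
        N,L,S,C=cv2.connectedComponentsWithStats(m)
        for i in range(1,N):
            if S[i,4]>25:
                X,u,v=pts(d,K,Rm,t,L==i); print(c,S[i].tolist(),np.median(X,0).round(),X.min(0).round(),X.max(0).round())
s=status.get_obs(); print(s)
E
```

```text
pics
top [ 363.35688822   22.24609012 1466.83140577]
orange [0, 80, 66, 105, 810] [680. 632.  90.] [538. 573.   7.] [868. 799.  98.]
orange [185, 146, 45, 13, 86] [652. 146.  27.] [629.  75.  17.] [668. 217.  35.]
orange [288, 148, 9, 9, 63] [ 615. -111.  196.] [ 605. -124.  184.] [ 627. -100.  203.]
orange [190, 163, 49, 44, 1002] [525. 116.  26.] [474.  46.  15.] [613. 200.  35.]
blue [374, 123, 84, 40, 1332] [ 674. -524.   56.] [ 611. -663.   39.] [ 739. -392.   68.]
blue [195, 190, 7, 7, 45] [509. 168.  80.] [501. 159.  76.] [519. 178.  86.]
red [172, 137, 15, 4, 35] [668. 229. 139.] [662. 202. 117.] [674. 241. 147.]
red [193, 138, 27, 1, 27] [683. 145.  80.] [677. 106.  49.] [690. 183. 105.]
yellow [470, 331, 23, 17, 203] [  65. -688.   69.] [  43. -714.    2.] [  78. -680.   88.]
side [ 453.18302483 -877.21342876 1061.41706225]
orange [232, 36, 91, 44, 460] [683. 696.  90.] [ 530.  572. -377.] [1019. 1611.   99.]
orange [229, 155, 67, 45, 903] [527. 110.  26.] [471.  40.  18.] [668. 230.  49.]
orange [285, 194, 11, 10, 78] [ 614. -118.  195.] [ 602. -125.   15.] [661.  36. 203.
[... 344 characters left out ...]
: 0.1, 'joint_pos': array([-1.27182487,  0.3837739 ,  0.04382284,  1.59943637, -0.01784827,
        1.16118821, -0.04993731]), 'qvel': array([ 0.00060529, -0.00123463, -0.00131503, -0.00518241, -0.00091504,
        0.00101191, -0.00188366]), 'effort': array([ 2.51118414e-03, -4.34728789e+01,  1.02921456e+00, -2.50453842e+01,
        1.08474819e-02,  5.44323062e-03, -1.66202079e-05]), 'ee_pos': array([250.99687053, 599.10280485, 403.38971563]), 'ee_rot': array([-3.13918448e+00,  1.69692748e-04,  2.74489710e+00]), 'contact_force': array([ 0.15123015, -0.1228941 ,  0.0961645 ]), 'ft_torque': array([-0.03274505,  0.00768441,  0.02592339]), 'finger_force': 0.0, 'gripper_width': 85.25457875538189}
```

View pics/top0.png

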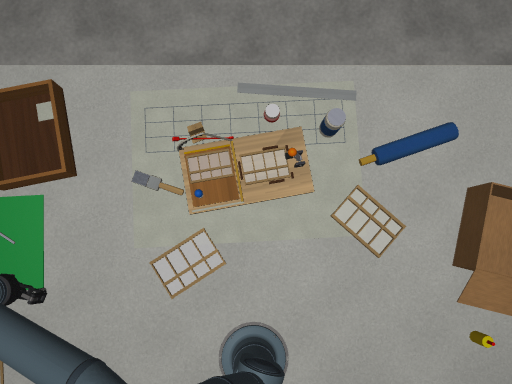

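View pics/side0.png

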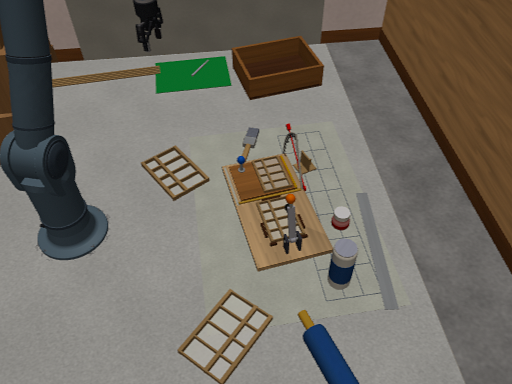

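Side view: orange ball (290,199), blue ball (241,160), red pointer from (289,127) to about (304,188), can (342,262), jar (341,217). The panel-like frames in the top view are (188,263), (368,221) and (264,166). The last is the smallest and lies under the clamp among the stops, so it is the one meant. I'll confirm that in a crop and compute the jig pose.

```bash
cat >> h.py <<'E'
def ball(views,lo,hi,box):
    A=[];b=[]
    for n in views:
        p,d,K,Rm,t=views[n]; H=hsv(p).astype(int)
        m=((H[...,0]>=lo)&(H[...,0]<=hi)&(H[...,1]>130)&(H[...,2]>50)).astype(np.uint8)
        x0,y0,x1,y1=box[n]; k=np.zeros_like(m);k[y0:y1,x0:x1]=m[y0:y1,x0:x1]
        (u,v),r=cv2.minEnclosingCircle(cv2.findNonZero(k))
        q=Rm.T@np.linalg.solve(K,[u,v,1]); q/=np.linalg.norm(q); M=np.eye(3)-np.outer(q,q)
        A.append(M); b.append(M@(-Rm.T@t)); print(n,round(u,1),round(v,1),round(r,1))
    return np.linalg.lstsq(np.vstack(A),np.hstack(b),rcond=None)[0]
def toolshift(target,yaw=None):
    """grasp-point target (mm) -> row numbers"""
    s=status.get_obs(); T=R.from_euler('xyz',s['ee_rot'])
    T2=R.from_euler('xyz',[np.pi,0,yaw]) if yaw is not None else T
    tcp=np.array(target)-155*T2.as_matrix()[:,2]
    w=(T.inv()*T2).as_rotvec()/(np.pi/2)
    return (T.inv().apply(tcp-s['ee_pos'])/400).round(3), w.round(3)
E
python3 - <<'E'
from h import *
V={n:grab(n) for n in("top","side")}
o=ball(V,6,22,{"top":(284,144,302,160),"side":(282,190,299,206)})
b=ball(V,100,125,{"top":(190,185,208,200),"side":(232,150,250,166)})
print("orange",o.round(1),"blue",b.round(1))
a=np.arcsin(min(1,(o[2]-60)/132)); P=np.array([[0,-200+132*np.cos(a)],[-55,130]]); W=np.array([o[:2],b[:2]])
dp=P[1]-P[0];dw=W[1]-W[0]; psi=np.arctan2(dw[1],dw[0])-np.arctan2(dp[1],dp[0]); psi=(psi+np.pi)%(2*np.pi)-np.pi
c,s=np.cos(psi),np.sin(psi); Rj=np.array([[c,-s],[s,c]]); O=(W-P@Rj.T).mean(0)
print("a",a,"len",np.linalg.norm(dp),np.linalg.norm(dw),"psi",psi,"O",O)
np.savez("jig.npz",psi=psi,O=O,a=a)
for n in V:
    p,d,K,Rm,t=V[n]; H=hsv(p).astype(int)
    m=((H[...,0]<=6)|(H[...,0]>=174))&(H[...,1]>140)&(H[...,2]>70); k=np.zeros_like(m)
    sl={"top":(slice(128,148),slice(165,240)),"side":(slice(118,195),slice(280,312))}[n]; k[sl]=m[sl]
    v,u=np.nonzero(k); q=(np.linalg.solve(K,np.stack([u,v,np.ones(len(u))])).T)@Rm; C=-Rm.T@t
    nx=np.array([c,s,0]); Q=C+q*((111+nx[:2]@O-nx@C)/(q@nx))[:,None]
    y=(Q[:,:2]-O)@np.array([-s,c]); z=Q[:,2]-22; r=np.hypot(y,z)
    print(n,len(u),"ang r>100:",np.median(np.arctan2(z,y)[r>100]),"slope",np.polyfit(y,z,1),"rmax",r.max())
cr=lambda p,x0,y0,x1,y1:cv2.resize(p[y0:y1,x0:x1],(400,400),interpolation=cv2.INTER_CUBIC)
save(np.hstack([cr(V["top"][0],170,100,320,220),cr(V["side"][0],220,115,350,285)]),"pics/crop.png")
E
```

```text
top 290.4 149.7 6.5
side 290.0 194.2 9.0
top 198.2 193.0 3.8
side 240.5 159.5 3.8
orange [ 617.9 -107.   197.9] blue [509.5 168.1  72.4]
a 1.5707963267948966 len 334.55193916640206 295.67090152162626 psi 0.2103750031680005 O [583.30037673  70.52407014]
top 77 ang r>100: 0.8072346587079581 slope [ 0.81641319 23.13521742] rmax 211.854044311417
side 77 ang r>100: 0.7616266429169105 slope [ 0.80364093 15.27536602] rmax 190.2318155627017
```

View pics/crop.png

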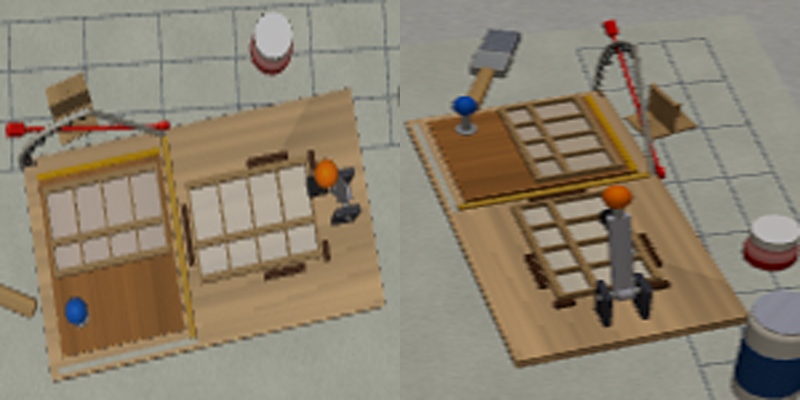

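The crop confirms the panel among the dark stops under the clamp: left half (255,220), right half (590,250). It is smaller than the two loose frames. The orange mask caught some wood, so I'll tighten it.

```bash
sed -i 's/>130)&(H\[...,2\]>50)/>sat)\&(H[...,2]>50)/; s/def ball(views,lo,hi,box)/def ball(views,lo,hi,box,sat=130)/' h.py
cat > jig.py <<'E'
from h import *
def pose():
    V={n:grab(n) for n in("top","side")}
    o=ball(V,6,22,{"top":(287,146,299,159),"side":(283,192,298,206)},190)
    b=ball(V,100,125,{"top":(190,185,208,200),"side":(232,150,250,166)})
    print("orange",o.round(1),"blue",b.round(1))
    a=np.arcsin(min(1,(o[2]-60)/132)); P=np.array([[0,-200+132*np.cos(a)],[-55,130]]); W=np.array([o[:2],b[:2]])
    dp=P[1]-P[0];dw=W[1]-W[0]; psi=np.arctan2(dw[1],dw[0])-np.arctan2(dp[1],dp[0]); psi=(psi+np.pi)%(2*np.pi)-np.pi
    c,s=np.cos(psi),np.sin(psi); Rj=np.array([[c,-s],[s,c]]); O=(W-P@Rj.T).mean(0)
    print("a",a,"len",np.linalg.norm(dp),np.linalg.norm(dw),"psi",psi,"O",O)
    np.savez("jig.npz",psi=psi,O=O,a=a,o=o,b=b); return V,O,c,s,o,b
V,O,c,s,o,b=pose()
for n in V:
    p,d,K,Rm,t=V[n]; H=hsv(p).astype(int)
    m=((H[...,0]<=6)|(H[...,0]>=174))&(H[...,1]>140)&(H[...,2]>70); k=np.zeros_like(m)
    sl={"top":(slice(128,148),slice(165,240)),"side":(slice(118,195),slice(280,312))}[n]; k[sl]=m[sl]
    v,u=np.nonzero(k); q=(np.linalg.solve(K,np.stack([u,v,np.ones(len(u))])).T)@Rm; C=-Rm.T@t
    nx=np.array([c,s,0]); Q=C+q*((111+nx[:2]@O-nx@C)/(q@nx))[:,None]
    y=(Q[:,:2]-O)@np.array([-s,c]); z=Q[:,2]-22; r=np.hypot(y,z)
    print(n,len(u),"ang r>100:",np.median(np.arctan2(z,y)[r>100]),"slope",np.polyfit(y,z,1),"rmax",r.max())
yaw=np.pi/2+np.arctan2(s,c); print(toolshift(o+[0,0,70],yaw), toolshift(o,yaw))
E
python3 jig.py
```

```text
top 291.9 151.8 4.3
side 287.9 196.9 6.9
top 198.0 193.0 3.6
side 240.5 159.5 3.8
orange [ 612.4 -111.5  193.7] blue [509.6 168.8  71.7]
a 1.5707963267948966 len 334.55193916640206 298.5832078788407 psi 0.18644290906253058 O [581.50285173  68.15294945]
top 77 ang r>100: 0.775713184995813 slope [ 0.71489812 29.05028854] rmax 211.93749576358132
side 77 ang r>100: 0.7359140755123705 slope [ 0.7074733  20.73715768] rmax 194.80466161129308
(array([-1.52 , -1.29 , -0.035]), array([-0.001,  0.   ,  0.629])) (array([-1.52, -1.29,  0.14]), array([-0.001,  0.   ,  0.629]))
```

```bash
python3 - <<'E'
s=open('h.py').read()
s=s.replace("        (u,v),r=cv2.minEnclosingCircle(cv2.findNonZero(k))","        N,L,S,_=cv2.connectedComponentsWithStats(k,connectivity=4); k=(L==1+S[1:,4].argmax()).astype(np.uint8)\n        m_=cv2.moments(k,True); u=m_['m10']/m_['m00'];v=m_['m01']/m_['m00'];r=(m_['m00']/np.pi)**.5")
open('h.py','w').write(s)
s=open('jig.py').read()
a,b=s.split("    a=np.arcsin"); b=b[b.index("    np.savez"):]
new='''    from scipy.optimize import least_squares
    def f(x):
        a,ps,X,Y=x; c,s=np.cos(ps),np.sin(ps); j=np.array([[0,-200+132*np.cos(a)],[-55,130]])@np.array([[c,s],[-s,c]])+[X,Y]
        return np.r_[j[0]-o[:2],j[1]-b[:2],60+132*np.sin(a)-o[2]]
    S=least_squares(f,[1.25,.2,580,70],x_scale=[.1,.1,10,10]); a,psi=S.x[:2]; O=S.x[2:]; c,s=np.cos(psi),np.sin(psi); print("fit",S.x,"res",S.fun.round(1))
'''
s=a+new+b
s=s.replace('(6,22' ,'(6,22').replace('ball(V,6,22','ball(V,7,20').replace("159),\"side\"","160),\"side\"").replace(",190)",",175)")
open('jig.py','w').write(s)
E
python3 jig.py
```

```text
top 291.8 151.8 4.5
side 290.0 198.3 4.9
top 198.0 193.0 3.8
side 240.8 159.4 3.8
orange [ 615.9 -112.   187.4] blue [510.1 168.8  71.9]
fit [1.30310846e+00 1.76240628e-01 5.86987364e+02 5.05177285e+01] res [ 0.  -0.  -0.   0.  -0.1]
top 76 ang r>100: 0.6398981021241288 slope [0.67276187 6.10448597] rmax 217.34017020514713
side 77 ang r>100: 0.5807019360099808 slope [ 0.66634969 -1.54876088] rmax 214.8674422719976
(array([-1.528, -1.288, -0.019]), array([-0.   ,  0.   ,  0.635])) (array([-1.528, -1.288,  0.156]), array([-0.   ,  0.   ,  0.635]))
```

```bash
for i in 1 2 3; do python3 -m crank '[[[-0.08,-0.065,0,0,0,0,1],[-0.16,-0.13,0,0,0,0,1],[-0.24,-0.2,0,0,0,0,1],[-0.31,-0.26,0,0,0,0,1],[-0.38,-0.32,-0.005,0,0,0,1]]]'|tail -c 400; done
python3 -m crank '[[[-0.08,-0.065,0,0,0,0.08,0.3],[-0.16,-0.13,0,0,0,0.16,0.3],[-0.24,-0.2,0,0,0,0.24,0.3],[-0.31,-0.26,0,0,0,0.32,0.3],[-0.38,-0.32,-0.005,0,0,0.39,0.3]]]'
python3 - <<'E'
from h import *
z=np.load('jig.npz'); print(toolshift(z['o']+[0,0,50],np.pi/2+z['psi']),status.get_obs()['ee_pos'])
E
```

```text
clock: 0.82
ee_pos: [342.7, 420.4, 406.4]
ee_rot: [-3.141, 0.0, 2.744]
contact_force: [-0.1, -0.1, 0.2]
gripper_width: 85.6
finger_force: 0.0
clock: 1.23
ee_pos: [433.2, 243.5, 408.7]
ee_rot: [3.142, -0.0, 2.744]
contact_force: [0.8, 0.4, 0.6]
gripper_width: 85.3
finger_force: 0.0
clock: 1.65
ee_pos: [523.8, 66.8, 410.8]
ee_rot: [3.141, 0.0, 2.744]
contact_force: [0.2, 0.2, 0.3]
gripper_width: 85.1
finger_force: 0.0
clock: 2.07
ee_pos: [614.5, -109.7, 412.7]
ee_rot: [-3.142, 0.0, 2.126]
contact_force: [1.1, -0.5, 0.0]
gripper_width: 55.7
finger_force: 0.0
(array([-0.007, -0.   ,  0.051]), array([-0.   ,  0.   ,  0.241])) [ 614.52560995 -109.7273925   412.65397727]
```

```bash
python3 -m crank '[[[0,0,0.01,0,0,0.08,0.3],[-0.007,0,0.02,0,0,0.16,0.3],[-0.007,0,0.03,0,0,0.24,0.3],[-0.007,0,0.05,0,0,0.241,0.3],[-0.007,0,0.05,0,0,0.241,0.3]]]' >/dev/null
python3 - <<'E'
from h import *
z=np.load('jig.npz'); print(toolshift(z['o'],np.pi/2+z['psi']))
p,d,K,Rm,t=grab("top"); q,_,K2,R2,t2=grab("side")
cr=lambda p,x0,y0,x1,y1:cv2.resize(p[y0:y1,x0:x1],(400,400),interpolation=cv2.INTER_CUBIC)
save(np.hstack([cr(p,240,90,360,210),cr(q,220,100,350,230)]),"pics/c1.png")
E
```

```text
(array([-0.007,  0.001,  0.121]), array([-0.002, -0.   ,  0.006]))
```

View pics/c1.png

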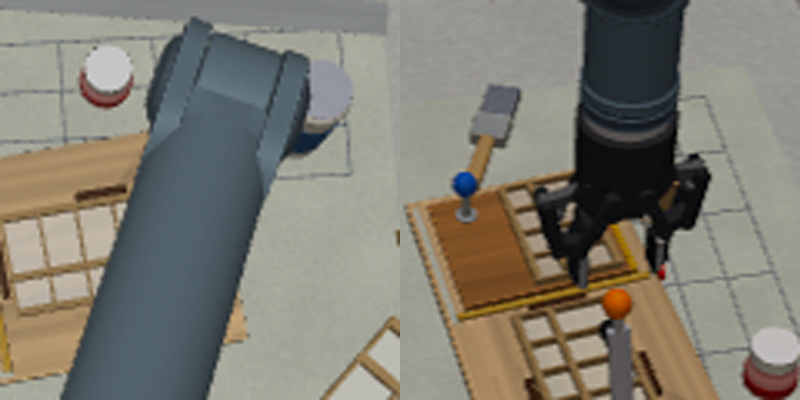

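The side half shows the open fingers straddling the orange ball at (617,303), aligned along the hinge direction. I'll descend and close.

```bash
python3 -m crank '[[[-0.003,0,0.04,0,0,0,0.3],[-0.007,0,0.08,0,0,0,0.3],[-0.007,0,0.12,0,0,0,0.3],[-0.007,0,0.12,0,0,0,0.3],[-0.007,0,0.12,0,0,0,0.3]]]' 
python3 -m crank '[[[0,0,0,0,0,0,-1],[0,0,0,0,0,0,-1],[0,0,0,0,0,0,-1],[0,0,0,0,0,0,-1],[0,0,0,0,0,0,-1]]]'
python3 - <<'E'
from h import *
z=np.load('jig.npz'); a0=float(z['a']); ps=float(z['psi']); s=status.get_obs()
T=R.from_euler('xyz',s['ee_rot']); ey=np.array([-np.sin(ps),np.cos(ps),0])
P=lambda a:132*(np.cos(a)*ey+np.array([0,0,np.sin(a)]))
print(s['ee_rot'],s['ee_pos'])
for a in np.r_[np.linspace(a0,0,16),-0.02]: print(round(a,2),(T.inv().apply(P(a)-P(a0))/400).round(3))
E
```

```text
clock: 3.0
ee_pos: [615.8, -112.4, 344.2]
ee_rot: [-3.14, -0.001, 1.755]
contact_force: [0.4, 0.4, -0.4]
gripper_width: 55.6
finger_force: 0.0
clock: 3.42
ee_pos: [616.5, -113.0, 346.5]
ee_rot: [3.14, -0.0, 1.754]
contact_force: [-1.7, 0.9, 6.2]
gripper_width: 23.1
finger_force: 58.5
[ 3.13978485e+00 -1.39107360e-04  1.75393829e+00] [ 616.49949464 -112.96036886  346.48424625]
1.3 [0. 0. 0.]
1.22 [0.027 0.    0.009]
1.13 [0.054 0.    0.02 ]
1.04 [0.079 0.    0.033]
0.96 [0.103 0.001 0.049]
0.87 [0.126 0.001 0.066]
0.78 [0.147 0.001 0.086]
0.69 [0.166 0.001 0.107]
0.61 [0.184 0.001 0.13 ]
0.52 [0.199 0.001 0.154]
0.43 [0.212 0.001 0.179]
0.35 [0.223 0.001 0.206]
0.26 [0.232 0.001 0.233]
0.17 [0.238 0.001 0.261]
0.09 [0.241 0.001 0.29 ]
0.0 [0.243 0.001 0.318]
-0.02 [0.243 0.001 0.325]
```

```bash
python3 -m crank '[[[0,0,0,0,0,0,0],[0,0,0,0,0,0,0],[0,0,0.008,0,0,0,0],[0,0,0.015,0,0,0,0],[0,0,0.015,0,0,0,0]]]' 
python3 -m crank '[[[0,0,0,0,0,0,-1],[0,0,0,0,0,0,-1],[0,0,0,0,0,0,-1],[0,0,0,0,0,0,-1],[0,0,0,0,0,0,-1]]]'
```

```text
clock: 3.83
ee_pos: [615.7, -112.6, 337.5]
ee_rot: [-3.14, -0.0, 1.754]
contact_force: [-0.5, 0.4, 1.1]
gripper_width: 42.5
finger_force: 0.0
clock: 4.25
ee_pos: [616.4, -112.6, 338.6]
ee_rot: [3.141, 0.0, 1.754]
contact_force: [2.3, -0.0, -3.0]
gripper_width: 23.2
finger_force: 58.8
```

```bash
python3 -m crank '[[[0.027,0,0.009,0,0,0,-1],[0.054,0,0.02,0,0,0,-1],[0.079,0,0.033,0,0,0,-1],[0.103,0,0.049,0,0,0,-1],[0.126,0,0.066,0,0,0,-1]]]' 
python3 -m crank '[[[0.021,0,0.02,0,0,0,-1],[0.040,0,0.041,0,0,0,-1],[0.058,0,0.064,0,0,0,-1],[0.073,0,0.088,0,0,0,-1],[0.086,0,0.113,0,0,0,-1]]]'
python3 -m crank '[[[0.011,0,0.027,0,0,0,-1],[0.02,0,0.054,0,0,0,-1],[0.026,0,0.082,0,0,0,-1],[0.029,0,0.108,0,0,0,-1],[0.031,0,0.128,0,0,0,-1]]]'
python3 - <<'E'
from h import *
p,d,K,Rm,t=grab("side")
save(cv2.resize(p[90:290,210:370],(640,800))[:600],"pics/s2.png")
E
```

```text
clock: 4.67
ee_pos: [607.2, -61.6, 312.4]
ee_rot: [3.14, -0.0, 1.755]
contact_force: [2.8, -0.0, 2.5]
gripper_width: 23.1
finger_force: 59.9
clock: 5.08
ee_pos: [601.2, -27.9, 266.4]
ee_rot: [3.14, 0.0, 1.756]
contact_force: [4.5, 0.1, 4.3]
gripper_width: 22.9
finger_force: 64.5
clock: 5.5
ee_pos: [599.5, -20.0, 215.1]
ee_rot: [3.138, 0.006, 1.751]
contact_force: [5.8, -3.3, 2.7]
gripper_width: 23.5
finger_force: 63.0
```

View pics/s2.png

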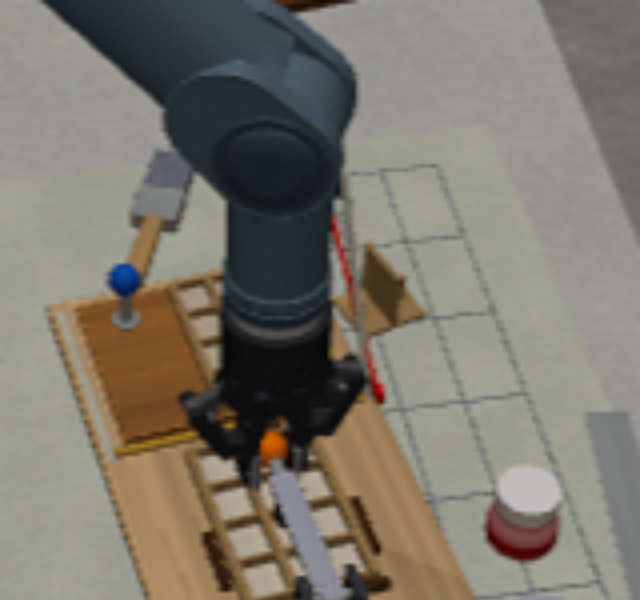

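The orange ball (272,447) is in the pads and the arm is nearly level. I'll press gently to the stop.

```bash
for i in 1 2; do python3 -m crank '[[[0.001,0,0.005,0,0,0,-1],[0.003,0,0.01,0,0,0,-1],[0.003,0,0.01,0,0,0,-1],[0.003,0,0.01,0,0,0,-1]]]'|sed -n '2p;4p'; done
```

```text
ee_pos: [599.5, -20.4, 211.7]
contact_force: [8.2, -6.9, 0.1]
ee_pos: [599.4, -20.7, 208.5]
contact_force: [5.4, -7.2, 3.2]
```

```bash
for i in 1 2; do python3 -m crank '[[[-0.002,0,0.005,0,0,0,-1],[-0.003,0,0.008,0,0,0,-1],[-0.003,0,0.008,0,0,0,-1],[-0.003,0,0.008,0,0,0,-1]]]'|sed -n '2p;4p'; done
python3 - <<'E'
from h import *
V={n:grab(n) for n in("top","side")}
p,d,K,Rm,t=V["side"]
H=hsv(p).astype(int); m=((H[...,0]>=7)&(H[...,0]<=16)&(H[...,1]>200)&(H[...,2]>120)); m[:180]=0;m[240:]=0;m[:,:255]=0;m[:,300:]=0
X,u,v=pts(d,K,Rm,t,m); print(len(u),u.mean(),v.mean(),np.median(X,0))
save(cv2.resize(p[180:250,250:320],(560,560),interpolation=cv2.INTER_CUBIC),"pics/s3.png")
E
```

```text
ee_pos: [599.8, -21.3, 207.9]
contact_force: [-0.9, -5.0, 19.5]
ee_pos: [600.2, -21.8, 207.4]
contact_force: [-6.7, -3.5, 35.7]
31 277.5806451612903 202.90322580645162 [599.4893531  -22.61653798  69.25765774]
```

View pics/s3.png

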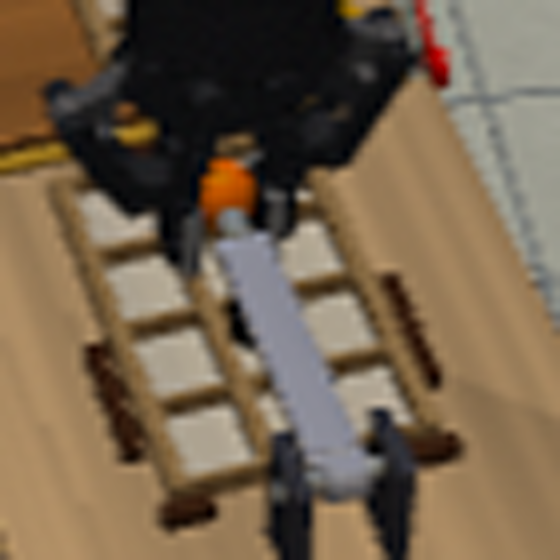

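Contact at the stop (35 N within 1 mm); the orange ball is at z≈60 and the arm level, so the clamp is down. Relieve the load, open, rise.

```bash
python3 -m crank '[[[0,0,-0.008,0,0,0,-1],[0,0,-0.010,0,0,0,0.2],[0,0,-0.010,0,0,0,0.2],[0,0,-0.010,0,0,0,0.2],[0,0,-0.010,0,0,0,0.2]]]'|sed -n '2p;4p;5p'
python3 -m crank '[[[0,0,-0.05,0,0,0,0.2],[0,0,-0.1,0,0,0,0.2],[0,0,-0.15,0,0,0,0.2],[0,0,-0.2,0,0,0,0.2],[0,0,-0.2,0,0,0,0.2]]]'|sed -n '2p;4p;5p'
python3 - <<'E'
from h import *
z=np.load('jig.npz'); print(toolshift(z['b']+[0,0,60],np.pi/2+z['psi']))
p,d,K,Rm,t=grab("side")
H=hsv(p).astype(int); m=((H[...,0]>=7)&(H[...,0]<=16)&(H[...,1]>200)&(H[...,2]>120)); m[:180]=0;m[240:]=0;m[:,:255]=0;m[:,300:]=0
X,u,v=pts(d,K,Rm,t,m); print(len(u),u.mean(),v.mean(),np.median(X,0),X.max(0))
E
```

```text
ee_pos: [596.5, -16.7, 203.2]
contact_force: [-0.2, 0.2, -0.4]
gripper_width: 51.3
ee_pos: [599.6, -17.2, 288.2]
contact_force: [0.4, -0.0, 0.4]
gripper_width: 51.5
(array([ 0.498, -0.136,  0.002]), array([0.003, 0.   , 0.004]))
36 276.8611111111111 202.61111111111111 [596.10911565 -21.22657253  69.86808526] [606.15613817 -10.36857201  73.95573005]
```

Clamp ball top at z≈74 (73 expected at zero), so the clamp is down. Now over the blue ball.

```bash
python3 -m crank '[[[0.09,-0.025,0,0,0,0,0.2],[0.18,-0.05,0,0,0,0,0.2],[0.27,-0.075,0,0,0,0,0.2],[0.36,-0.1,0,0,0,0,0.2],[0.45,-0.123,0,0,0,0,0.2]]]'|sed -n '2p;4p;5p'
python3 -m crank '[[[0.03,-0.01,0,0,0,0,0.2],[0.048,-0.013,0,0,0,0,0.2],[0.048,-0.013,0,0,0,0,0.2]]]'|sed -n '2p;4p;5p'
python3 - <<'E'
from h import *
z=np.load('jig.npz'); print(toolshift(z['b']+[0,0,-1],np.pi/2+z['psi']))
p,d,K,Rm,t=grab("side")
H=hsv(p).astype(int); m=((H[...,0]>=100)&(H[...,0]<=125)&(H[...,1]>130)&(H[...,2]>50)); m[:145]=0;m[170:]=0;m[:,:225]=0;m[:,255:]=0
X,u,v=pts(d,K,Rm,t,m); print(len(u),u.mean(),v.mean(),np.median(X,0))
save(cv2.resize(p[100:200,200:310],(660,600),interpolation=cv2.INTER_CUBIC),"pics/s4.png")
E
```

```text
ee_pos: [514.9, 152.2, 283.2]
contact_force: [0.6, 0.2, -0.6]
gripper_width: 51.4
ee_pos: [507.1, 170.8, 283.7]
contact_force: [0.3, 0.1, -0.0]
gripper_width: 51.0
(array([-0.006,  0.007,  0.144]), array([-0.002,  0.   ,  0.007]))
44 240.79545454545453 159.3181818181818 [509.18027148 162.18730873  78.83080754]
```

View pics/s4.png

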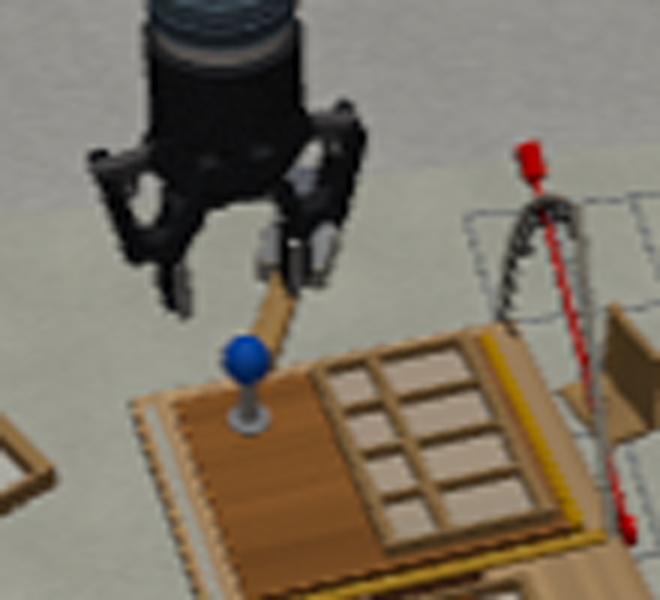

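The fingers, at (180,290) and (290,270), stand over the blue ball (247,360); the red pointer is clear at right. Descend and close.

```bash
python3 -m crank '[[[-0.003,0.004,0.05,0,0,0,0.2],[-0.006,0.007,0.1,0,0,0,0.2],[-0.006,0.007,0.144,0,0,0,0.2],[-0.006,0.007,0.144,0,0,0,0.2],[-0.006,0.007,0.144,0,0,0,0.2]]]' |sed -n '2p;4p;5p'
python3 -m crank '[[[0,0,0,0,0,0,-1],[0,0,0,0,0,0,-1],[0,0,0,0,0,0,-1],[0,0,0,0,0,0,-1],[0,0,0,0,0,0,-1]]]'
python3 - <<'E'
from h import *
z=np.load('jig.npz'); ps=float(z['psi']); s=status.get_obs()
T=R.from_euler('xyz',s['ee_rot']); ey=np.array([-np.sin(ps),np.cos(ps),0])
P=lambda a:(130*np.cos(a)-49*np.sin(a))*ey+np.array([0,0,130*np.sin(a)+49*np.cos(a)])
for i in range(3):
  a0=.2*i
  for a in a0+np.arange(1,6)*.04: print(round(a,2),(T.inv().apply(P(a)-P(a0))/400).round(3))
E
```

```text
ee_pos: [512.0, 164.4, 226.9]
contact_force: [-0.5, 0.5, 0.2]
gripper_width: 51.1
clock: 9.42
ee_pos: [511.6, 165.9, 229.1]
ee_rot: [-3.14, -0.0, 1.753]
contact_force: [-3.3, -1.9, 6.0]
gripper_width: 22.4
finger_force: 58.5
0.04 [-0.005 -0.    -0.013]
0.08 [-0.011 -0.    -0.026]
0.12 [-0.017 -0.    -0.038]
0.16 [-0.024 -0.    -0.05 ]
0.2 [-0.031 -0.    -0.062]
0.24 [-0.008 -0.    -0.012]
0.28 [-0.016 -0.    -0.023]
0.32 [-0.024 -0.    -0.034]
0.36 [-0.033 -0.    -0.045]
0.4 [-0.043 -0.    -0.055]
0.44 [-0.01 -0.   -0.01]
0.48 [-0.02  -0.    -0.019]
0.52 [-0.03  -0.    -0.028]
0.56 [-0.041 -0.    -0.037]
0.6 [-0.053 -0.    -0.045]
```

```bash
python3 -m crank '[[[0,0,0,0,0,0,-0.1],[0,0,0,0,0,0,-0.1],[0.003,0,0.01,0,0,0,-0.1],[0.006,0,0.014,0,0,0,-0.1],[0.006,0,0.014,0,0,0,-0.1]]]' |sed -n '2p;4p;5p'
python3 -m crank '[[[0,0,0,0,0,0,-1],[0,0,0,0,0,0,-1],[0,0,0,0,0,0,-1],[0,0,0,0,0,0,-1],[0,0,0,0,0,0,-1]]]'

```

```text
ee_pos: [511.3, 169.9, 221.8]
contact_force: [-0.4, -0.1, 0.2]
gripper_width: 38.4
clock: 10.25
ee_pos: [511.0, 169.4, 222.3]
ee_rot: [-3.14, -0.001, 1.754]
contact_force: [-3.5, 0.6, 4.8]
gripper_width: 23.3
finger_force: 58.6
```

Better centred. I'll lift along the arc, stopping at 0.4 to look.

```bash
python3 -m crank '[[[-0.005,0,-0.013,0,0,0,-1],[-0.011,0,-0.026,0,0,0,-1],[-0.017,0,-0.038,0,0,0,-1],[-0.024,0,-0.05,0,0,0,-1],[-0.031,0,-0.062,0,0,0,-1]]]' |sed -n '2p;4p;5p'
python3 -m crank '[[[-0.008,0,-0.012,0,0,0,-1],[-0.016,0,-0.023,0,0,0,-1],[-0.024,0,-0.034,0,0,0,-1],[-0.033,0,-0.045,0,0,0,-1],[-0.043,0,-0.055,0,0,0,-1]]]' |sed -n '2p;4p;5p'
python3 -m crank '[[[-0.01,0,-0.01,0,0,0,-1],[-0.02,0,-0.019,0,0,0,-1],[-0.03,0,-0.028,0,0,0,-1],[-0.03,0,-0.028,0,0,0,-1],[-0.03,0,-0.028,0,0,0,-1]]]' |sed -n '2p;4p;5p'
python3 - <<'E'
from h import *
p,d,K,Rm,t=grab("side"); q,*_=grab("top")
cr=lambda p,x0,y0,x1,y1:cv2.resize(p[y0:y1,x0:x1],(400,400),interpolation=cv2.INTER_CUBIC)
save(np.hstack([cr(p,210,95,320,205),cr(q,150,110,260,220)]),"pics/s5.png")
E
```

```text
ee_pos: [513.1, 157.1, 247.1]
contact_force: [-2.5, 3.0, -4.1]
gripper_width: 23.2
ee_pos: [516.4, 138.8, 269.0]
contact_force: [-2.9, 0.2, -5.0]
gripper_width: 22.9
ee_pos: [518.6, 126.7, 279.7]
contact_force: [-2.8, -3.3, -9.2]
gripper_width: 22.9
```

View pics/s5.png

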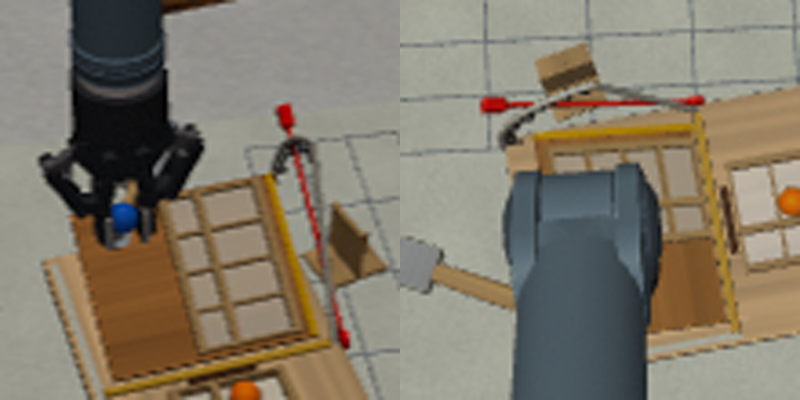

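The leaf is up with the blue ball held (left half 125,215); the yellow stripe (290,220) is still a little flatter than the red pointer. I'll measure both.

```bash
cat > ang.py <<'E'
from h import *
z=np.load('jig.npz'); ps=float(z['psi']); O=z['O']; c,s=np.cos(ps),np.sin(ps); nx=np.array([c,s,0])
def jig(X): return np.c_[(X[:,:2]-O)@np.array([[c,-s],[s,c]]),X[:,2]-22]
st=status.get_obs(); g=jig((st['ee_pos']+155*R.from_euler('xyz',st['ee_rot']).as_matrix()[:,2])[None])[0]
print("grasp",g.round(1),"ang",np.arctan2(g[2],g[1])-np.arctan2(49,130))
for n in("top","side"):
    p,d,K,Rm,t=grab(n); H=hsv(p).astype(int); C=-Rm.T@t
    def cast(m,x):
        v,u=np.nonzero(m); q=np.linalg.solve(K,np.stack([u,v,np.ones(len(u))])).T@Rm
        return jig(C+q*((x+nx[:2]@O-nx@C)/(q@nx))[:,None])
    def line(J):
        for _ in range(3):
            vx,vy,x0,y0=cv2.fitLine(J[:,1:].astype(np.float32),cv2.DIST_HUBER,0,.01,.01).ravel(); e=abs((J[:,1]-x0)*vy-(J[:,2]-y0)*vx); J=J[e<8]
        return len(J),round(float(np.arctan(vy/vx)),3),"z at y0",round(float(y0-x0*vy/vx),1)
    red=((H[...,0]<=6)|(H[...,0]>=174))&(H[...,1]>140)&(H[...,2]>70); J=cast(red,111); r=np.hypot(J[:,1],J[:,2])
    J=J[(r<225)&(J[:,2]>-10)&(J[:,1]>-20)]; print(n,"pointer",line(J))
    yel=(H[...,0]>=20)&(H[...,0]<=34)&(H[...,1]>170)&(H[...,2]>90); J=cast(yel,88); X,u,v=pts(d,K,Rm,t,yel); D=jig(X)
    D=D[(D[:,0]>75)&(D[:,0]<100)&(D[:,1]>15)&(D[:,1]<150)&(D[:,2]>-5)&(D[:,2]<130)]; print(n,"stripe depth",line(D),"x",np.median(D[:,0]).round(1))
    X,u,v=pts(d,K,Rm,t,np.ones(d.shape,bool)); D=jig(X)
    brown=(H[...,0]>=5)&(H[...,0]<=18)&(H[...,1]>110); D=jig(pts(d,K,Rm,t,brown)[0])
    D=D[(D[:,0]>-85)&(D[:,0]<-20)&(D[:,1]>20)&(D[:,1]<140)&(D[:,2]>5)&(abs(D[:,2]-D[:,1]*.55)<25)]; print(n,"face",line(D))
E
python3 ang.py
```

```text
grasp [-54.2  87.1 102.4] ang 0.5055819792460705
top pointer (47, 0.655, 'z at y0', -2.5)
top stripe depth (77, 0.487, 'z at y0', 4.9) x 87.9
top face (277, 0.524, 'z at y0', 2.3)
side pointer (59, 0.595, 'z at y0', -3.4)
side stripe depth (69, 0.487, 'z at y0', 4.8) x 85.6
side face (677, 0.491, 'z at y0', 4.3)
```

```bash
cat > tri.py <<'E'
from ang import jig,np,cv2,grab,hsv
V={n:grab(n) for n in("top","side")}
def tri(box,name):
    A=[];b=[]
    for n in V:
        p,d,K,Rm,t=V[n]; H=hsv(p).astype(int); m=((H[...,0]<=6)|(H[...,0]>=174))&(H[...,1]>120)&(H[...,2]>60)
        x0,y0,x1,y1=box[n]; v,u=np.nonzero(m[y0:y1,x0:x1]); u=u.mean()+x0; v=v.mean()+y0
        q=Rm.T@np.linalg.solve(K,[u,v,1]); q/=np.linalg.norm(q); M=np.eye(3)-np.outer(q,q); A.append(M); b.append(M@(-Rm.T@t)); print(name,n,u.round(1),v.round(1))
    x,res,*_=np.linalg.lstsq(np.vstack(A),np.hstack(b),rcond=None); J=jig(x[None])[0]; print(J.round(1),res, np.arctan2(J[2],J[1])); return J
a=tri({"top":(168,133,180,143),"side":(283,121,292,131)},"tip"); b=tri({"top":(228,133,236,142),"side":(300,184,309,194)},"end")
print("dir",np.arctan2(a[2]-b[2],a[1]-b[1]),"len",np.linalg.norm(a-b))
E
python3 tri.py | grep -v -e stripe -e face
```

```text
grasp [-54.2  87.2 102.3] ang 0.5044957965915433
top pointer (47, 0.655, 'z at y0', -2.5)
side pointer (59, 0.595, 'z at y0', -3.4)
tip top 175.4 138.6
tip side 288.0 126.7
[110.5 164.  114. ] [1.72581433] 0.6073756298388355
end top 230.5 137.2
end side 304.0 187.2
[1.109e+02 1.000e-01 3.400e+00] [3.20304882] 1.533927294567932
dir 0.5934670285557506 len 197.70349961343996
```

Pointer: 0.60 rad (the tip triangulates to jig x=110.5, its root on the hinge axis). The leaf is at about 0.495, so raise it by 0.105.

```bash
python3 -m crank '[[[-0.011,0,-0.009,0,0,0,-1],[-0.021,0,-0.016,0,0,0,-1],[-0.03,0,-0.022,0,0,0,-1],[-0.03,0,-0.022,0,0,0,-1],[-0.03,0,-0.022,0,0,0,-1]]]' |sed -n '2p;4p;5p'
python3 -m crank '[[[0,0,0,0,0,0,-1],[0,0,0,0,0,0,-1],[0,0,0,0,0,0,-1],[0,0,0,0,0,0,-1],[0,0,0,0,0,0,-1]]]'
sed -i 's/\*\.55)/*.65)/' ang.py; python3 tri.py
```

```text
ee_pos: [520.6, 116.5, 289.2]
contact_force: [-3.2, -2.7, -9.1]
gripper_width: 22.8
clock: 12.73
ee_pos: [520.5, 116.7, 289.1]
ee_rot: [-3.139, -0.001, 1.753]
contact_force: [-4.3, -2.8, -9.3]
gripper_width: 22.9
finger_force: 59.1
grasp [-54.2  77.  112.1] ang 0.6082448199172179
top pointer (47, 0.655, 'z at y0', -2.5)
top stripe depth (78, 0.595, 'z at y0', 3.9) x 88.2
top face (196, 0.611, 'z at y0', 3.4)
side pointer (59, 0.595, 'z at y0', -3.4)
side stripe depth (72, 0.588, 'z at y0', 5.6) x 85.7
side face (681, 0.587, 'z at y0', 4.6)
tip top 175.4 138.6
tip side 288.0 126.7
[110.5 164.  114. ] [1.72581433] 0.6073756298388355
end top 230.4 137.1
end side 304.0 187.2
[111.1   0.2   3.3] [3.96265148] 1.509621021212665
dir 0.5940539236737538 len 197.68766527724705
```

The leaf (0.59–0.61) and pointer (0.59–0.61) agree, and the leaf is steady and gripped. Handing in.

```bash
python3 -c "
from station import bot
print(bot.close_job())"
```

```text
the job is handed in; nothing more can be done
None
```

The clamp is down and the leaf is held by its blue ball at about 0.60 rad, matching the red pointer within my measurement error. I handed the job in at about 13 s on the robot's clock; no verdict came back.

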